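# Close the spring-plunger unit on its dowels and hold it shut

### The arm

A 7-joint arm with a two-finger parallel gripper is mounted at the origin on the work surface. World frame = base frame: x ahead of the robot, y to its left, z up, the work surface at z = 0. Lengths are in m, angles in rad, forces in N, time in s.
With the tool pointing down it reaches from about 0.4 to 0.9 m from the base axis. Payload 5.5 kg.
Tool frame: the origin (TCP) lies midway between the tips of the shut fingers; the grasp point (between the pads) lies 19 mm behind it (manip.grip_depth is the distance from the TCP to the grasp point, in m); z points along the fingers, x is the direction in which the jaws open and shut, and the axes are right-handed (so a half turn about z gives the same grasp; the last joint's range is limited). The gripper opens to 92 mm and grips with 3 to 60 N. Pads are 19 mm wide; open, the fingers measure 130 mm over their backs; the gripper's body (75 mm by 190 mm) begins 47 mm behind the grasp point.
Start: joints at [1.544, 0.501, -0.427, 1.55, 0.221, 1.138, -0.21], TCP at [0.186, -0.623, 0.227] pointing down, gripper open.
Joint ranges: [-2.88, 2.88], [-0.31, 2.03], [-1.54, 1.56], [0.2, 2.42], [-1.41, 4.55], [0.19, 2.02], [-2.57, 2.57]. Speed limits (rad/s): [2.57, 2.57, 3.14, 3.14, 3.14, 3.14, 3.14].

### API

Orientations are given as a unit quaternion [x, y, z, w].
In Python, from bench import manip, effector, viewer gives the robot as it stands. Calls block until the motion is done:
- manip.move_pose(position, orientation): joint-space move of the TCP to a pose.
- manip.servo_line(position, ori=None, vel=0.15): straight line of the TCP; ori=None keeps the orientation; vel is the mean speed in m/s.
- manip.movej(angles): joint-space move.
- effector.open_jaws() and effector.close(f_grip=None): open the fingers fully, or close them until they stop; f_grip is the grip in N (None keeps the last).
- manip.sleep(seconds).
- manip.solve_ik(position, orientation): joint angles nearest the present ones, or None.
- viewer.get_image(name): name is "scene" or "top" or "wrist"; returns the picture (480x640x3 uint8, red, green, blue); there is no depth.
- viewer.get_calibration(name): a dict with "vfov" (degrees; the focal length in pixels is half the picture's height over the tangent of half this angle, whatever the lens; pixels are square), "cx", "cy" (the principal point, pixels), "eye" and "attitude" of the camera in the world. Camera axes: x right, y down, z forward; pixel columns grow to the right and rows downward; lengths in m; the calibration is good to about 2 mm. The wrist camera is an equidistant fisheye: a pixel r from the principal point sees the ray r / f radians off the axis. A picture is of the moment at which its call begins: read the wrist's pose just before it. get_calibration takes no time and is no camera call; for the wrist camera it gives the pose at the moment of the call.
A pose or a line that the arm cannot do raises manip.PlanningError and nothing moves.
- manip.hand_in(): hands the job in, once; it reports no verdict.
Readings, each from a call of its own:
- manip.current_clock(): time.
- manip.current_q(): joint angles.
- manip.current_joint_velocities(): joint speeds.
- manip.current_tau(): joint torques, N m.
- manip.current_tool_pos(): TCP position.
- manip.current_tcp_rot(): TCP orientation.
- manip.current_force(): force on the tool from outside, world axes, zero at the start.
- manip.current_wrist_torque(): the same for the moment, N m.
- manip.current_finger_gap(): finger opening in m.
Only numpy, scipy, OpenCV 4.12 (cv2) and the standard library are available. Lean on these libraries where they do the work, as an engineer would, in place of code of your own. Each camera call takes 0.05 s, during which the arm holds its last target. There are 200 camera calls.

### The job

Put the sorting carousel's spring-plunger unit back together: drop the two stepped steel plungers into the two bores of the housing clamped in the fixture, one in each, thick end down and thin nose up, so that they stand on their springs. Then set the cover over the noses onto the two dowels and press it down against the springs until it lies flush on the housing all round. Finish while still holding the cover pressed fully home (a colleague then drives the screws), and leave everything else on the bench alone.

Things in the scene. Friction and masses are not known exactly. Their poses are not given: they have to be found in the camera images.
- housing: aluminium lower half of the unit, 150 (x) x 66 (y) x 50 mm tall, on a dark steel fixture plate 200 x 100 x 10 fixed to the bench; fixture stops stand at most 36 above the bench. Origin: centre of the plate's underside, on the bench; x along the unit, z up. Its flat upper face, where the cover lies, is at z = 60 mm. The same after a half turn about z. Two plain corners have screw holes
- bore_1 (a point): centre of the mouth of the bore at x = +40, y = 0 mm in the housing, level with its upper face; 26 diameter. In it a spring seat, 16 below the face, gives up to 12: 2.5 N at rest plus 0.5 N per mm. A plunger standing on it has its shoulder 8 above the face. Closing the cover on both takes 13 N less the cover's weight; not held, it pops up about 8 mm
- bore_2 (a point): centre of the mouth of the other bore, at x = -40, y = 0 mm in the housing; the same size and spring
- dowel_1 (a point): tip of the steel dowel at (+62, +20) mm in the housing: 10 diameter, 18 tall above the face (straight for 12, then rounded)
- dowel_2 (a point): tip of the other dowel, the same, at (-62, -20) mm in the housing
- cover: aluminium cover plate 150 (x) x 66 (y) x 12 mm, about 0.34 kg, right way up on the bench; a lug to hold it by stands mid-top: 44 (x) x 30 (y), z = 12 to 40. Origin: centre of the underside; x along the plate, z up. Through holes: 16 diameter at (+-40, 0) for the noses, 11.5 at (+62, +20) and (-62, -20) for the dowels. Fits either way round; flush when its origin is at z = 60 of the housing
- lug_top (a point): centre of the top of the cover's lug, 40 above the underside
- cover_hole_1 (a point): centre of the cover's dowel hole at (+62, +20), at the underside
- cover_hole_2 (a point): centre of the cover's dowel hole at (-62, -20), at the underside
- plunger_a: stepped steel plunger standing nose up on the parts mat (3 thick): shoulder 24 diameter and 24 tall with a bevelled foot, then a nose 12 diameter and 24 tall with a rounded tip, 48 in all, about 85 g. Origin: centre of the underside; z along it to the nose. Either plunger goes into either bore
- plunger_b: stepped steel plunger standing nose up on the parts mat (3 thick): shoulder 24 diameter and 24 tall with a bevelled foot, then a nose 12 diameter and 24 tall with a rounded tip, 48 in all, about 85 g. Origin: centre of the underside; z along it to the nose. Either plunger goes into either bore
- sleeve: plain steel tube standing on the mat, 26 outside diameter, 16 bore, 30 tall. Not part of the job. Origin: centre of its underside.
- bolt: steel hex bolt standing on its head on the mat: head about 27 across corners and 12 tall, threaded shank 12 diameter, 42 tall in all. Not part of the job. Origin: centre of its underside.
- screwdriver: screwdriver with black handle, about 190 long, lying on the bench between housing and cover. Not part of the job. Origin: in the tool, on the bench.
- tub: white round lidded tub, 84 diameter, 55 tall. Not part of the job. Origin: centre of its underside.
- tape: roll of brown packing tape lying flat, 92 diameter, 48 tall. Not part of the job. Origin: centre of its underside.
- glue: small white bottle with a yellow cap, 34 diameter, 85 tall. Not part of the job. Origin: centre of its underside.
- screw_carton: open cardboard tray with screws, 90 x 130 x 45. Not part of the job. Origin: centre of its underside.
There are look-alikes about, which are no part of the job. Leave any pink look-alike of the plunger_a alone.

How it is judged:
By the outcome, as a careful person would: the job done as asked, in the order asked, and still so for the second after the job is handed in, while the arm keeps its last pose, push and grip.
It also fails if it takes over 72 s, if anything falls off the work surface, if the arm or the gripper's body presses on something with over 40 N, if the wrist force passes 120 N, or if a joint passes its speed limit or range.

## Working session

There is one attempt and no reset: what is moved stays moved. The work goes in short steps, each a Python script; the robot and the scene stay as the last script left them, time stands still between calls to the robot, and variables do not carry over. Pictures are saved under pics/ and viewed, about 8 in all and at most 12, crops included, and the job is handed in when it is done.

```bash
ls; mkdir -p pics; python3 - <<'E'
from bench import manip, effector, viewer
import cv2
for n in("scene","top"):
    im=viewer.get_image(n); cv2.imwrite(f"pics/{n}0.png",im[:,:,::-1]); print(n,viewer.get_calibration(n))
print(manip.current_clock(),manip.current_tool_pos(),manip.current_tcp_rot(),manip.grip_depth,manip.current_finger_gap())
E
```

```text
pics
scene {'vfov': 47.986861959992694, 'cx': 324.0549861900257, 'cy': 244.61116781701975, 'eye': array([1.24816356, 0.22947545, 0.80479664]), 'attitude': array([ 0.53409377,  0.76504602, -0.28917098, -0.21407612])}
top {'vfov': 56.21542484107366, 'cx': 319.4137013198797, 'cy': 238.71798005318493, 'eye': array([0.54968212, 0.00774493, 1.12690961]), 'attitude': array([ 0.70793221, -0.70589241,  0.01690343, -0.01619147])}
0.1 [ 0.18552521 -0.62231413  0.22579242] [ 8.01805579e-01 -5.97584362e-01 -6.69193418e-04 -5.44581669e-04] 0.0188 0.09169680946695485
```

View pics/top0.png

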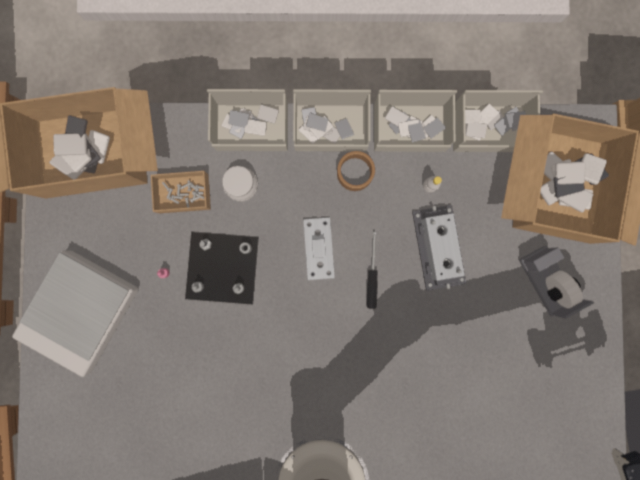

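View pics/scene0.png

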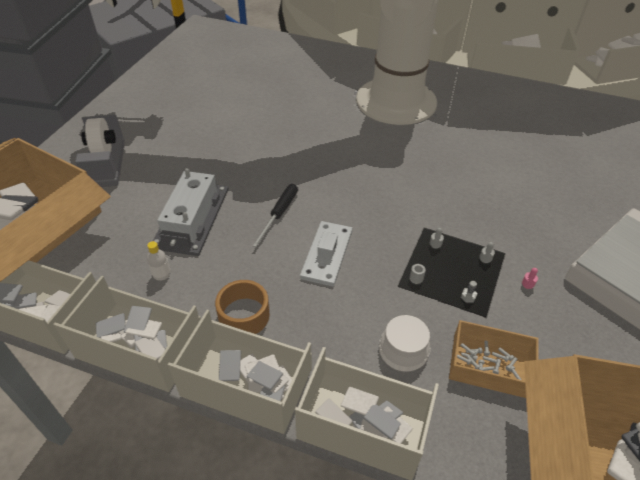

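The top view shows the mat with four items at (206,244), (246,248, the sleeve), (197,287) and (238,289). It also shows the cover at (319,248), the housing at (440,247) and the pink decoy at (163,273). Next I'll enlarge crops to identify the bolt and measure.

```bash
cat > h.py <<'E'
import numpy as np, cv2
from scipy.spatial.transform import Rotation as R
from bench import manip, effector, viewer
def ray(c,uv,fish=False):
    f=240/np.tan(np.radians(c['vfov'])/2); d=(np.array(uv,float)-[c['cx'],c['cy']])/f
    if fish:
        r=np.linalg.norm(d); v=np.r_[d/r*np.sin(r),np.cos(r)] if r>1e-9 else np.array([0,0,1.])
    else: v=np.r_[d,1]
    return R.from_quat(c['attitude']).apply(v)
def at(c,uv,z,fish=False):
    v=ray(c,uv,fish); e=np.array(c['eye']); return e+v*(z-e[2])/v[2]
def proj(c,p,fish=False):
    f=240/np.tan(np.radians(c['vfov'])/2); v=R.from_quat(c['attitude']).inv().apply(np.array(p)-c['eye'])
    if fish:
        a=np.arctan2(np.hypot(v[0],v[1]),v[2]); d=v[:2]/np.hypot(v[0],v[1])*a
    else: d=v[:2]/v[2]
    return d*f+[c['cx'],c['cy']]
def down(yaw):  # tool z down, tool x (jaw dir) at angle yaw in the world
    return (R.from_euler('z',yaw)*R.from_euler('x',np.pi)).as_quat()
E
python3 - <<'E'
from h import *
t=cv2.imread('pics/top0.png'); s=cv2.imread('pics/scene0.png')
def crop(im,u,v,w,h,k): return cv2.resize(im[v:v+h,u:u+w],None,fx=k,fy=k,interpolation=cv2.INTER_CUBIC)
a=np.hstack([crop(t,180,225,100,75,4),crop(s,395,215,100,75+25,4)[:300]])
b=np.hstack([crop(t,295,210,50,75,4),crop(t,405,200,75,75,4)[:,:300],crop(s,150,165,75,75,4)])
cv2.imwrite('pics/c1.png',np.vstack([a,b]))
c=viewer.get_calibration('top')
for n,uv,z in [('bolt?',(206,244),.045),('sleeve',(246,248),.033),('p1',(197,287),.05),('p2',(238,289),.05),('pink',(163,273),.04),('cover lug',(319,246),.04),('hous',(440,247),.06),('b1',(442,230),.06),('b2',(448,264),.06)]:
    print(n,at(c,uv,z).round(4))
E
```

```text
bolt? [0.5868 0.2798 0.045 ]
sleeve [0.5778 0.1854 0.033 ]
p1 [0.4839 0.2986 0.05  ]
p2 [0.4794 0.2007 0.05  ]
pink [0.5167 0.3838 0.04  ]
cover lug [0.583  0.0077 0.04  ]
hous [ 0.5808 -0.2798  0.06  ]
b1 [ 0.6213 -0.2849  0.06  ]
b2 [ 0.5405 -0.2984  0.06  ]
```

View pics/c1.png

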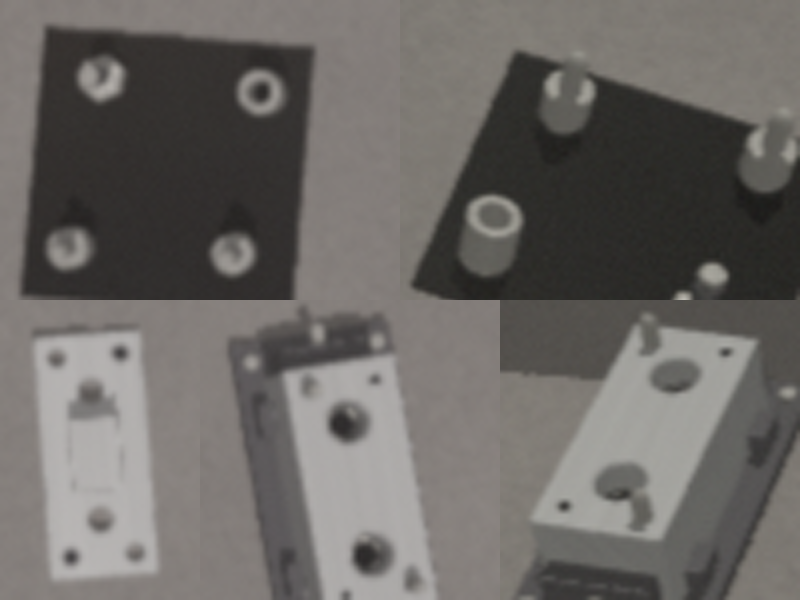

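The crops show that (206,244) in the top view is the hex bolt. The plungers are (197,287) and (238,289). The dowels and dowel holes are at the top-left and bottom-right of both the housing and the cover, so the two parts face roughly the same way. I'll move the wrist over the housing, cover and mat for close looks.

```bash
python3 - <<'E'
from h import *
import pickle
t0=manip.current_clock(); C={}
for n,p,y in [('h',(.56,-.29,.21),-80.5),('c',(.565,.008,.19),-87),('m',(.46,.25,.18),-87)]:
    manip.move_pose(p,down(np.radians(y))); c=viewer.get_calibration('wrist'); im=viewer.get_image('wrist')
    tp=manip.current_tool_pos(); cr=R.from_quat(manip.current_tcp_rot())
    print(n,manip.current_clock(),tp.round(4),c['vfov'],c['cx'],c['cy'],'cam in tool',cr.inv().apply(c['eye']-tp).round(4),(cr.inv()*R.from_quat(c['attitude'])).as_euler('xyz',degrees=True).round(2),manip.current_q().round(2))
    C[n]=c; cv2.imwrite(f'pics/w_{n}.png',im[:,:,::-1])
pickle.dump(C,open('C.pkl','wb'))
k=np.hstack([cv2.resize(cv2.imread(f'pics/w_{n}.png'),(400,300)) for n in 'hc'])
k=np.vstack([k,np.hstack([cv2.resize(cv2.imread('pics/w_m.png'),(400,300)),np.zeros((300,400,3),np.uint8)])])
cv2.imwrite('pics/w0.png',k)
E
```

```text
h 1.9667 [ 0.5591 -0.2919  0.2099] 65.70646984690485 324.0418285082164 234.66777028417496 cam in tool [-0.0006 -0.0778 -0.158 ] [-1.688e+01  4.000e-02 -1.000e-02] [ 0.87  0.52 -0.6   1.61  0.32  1.11 -1.22]
c 3.1583 [0.5655 0.0055 0.19  ] 65.70646984690485 324.0418285082164 234.66777028417496 cam in tool [-0.0008 -0.0777 -0.158 ] [-16.87   0.05  -0.04] [ 0.47  0.44 -0.67  1.8   0.31  1.02 -1.85]
m 4.2417 [0.4616 0.2479 0.1799] 65.70646984690485 324.0418285082164 234.66777028417496 cam in tool [-0.0008 -0.0775 -0.158 ] [-16.87   0.04  -0.05] [ 0.08  0.4  -0.76  1.9   0.33  0.97 -2.36]
```

View pics/w0.png

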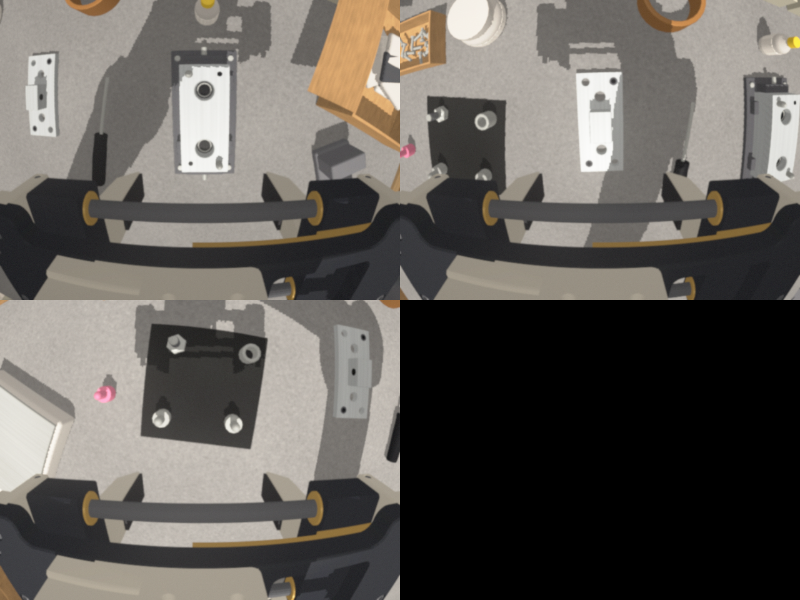

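The wrist views show the housing near (205,115), the cover near (600,120), and the plungers at (162,417) and (233,423) on the montage; the hex bolt at (176,343) is clear. I'll enlarge these with a pixel grid.

```bash
python3 - <<'E'
from h import *
def crop(n,u,v,w,h,k=3):
    im=cv2.imread(f'pics/w_{n}.png')[v:v+h,u:u+w]; im=cv2.resize(im,None,fx=k,fy=k,interpolation=cv2.INTER_CUBIC)
    for i in range(-u%20,w,20): cv2.line(im,(i*k,0),(i*k,6),(0,0,255),1); cv2.putText(im,str(u+i),(i*k,16),0,.33,(0,0,255),1)
    for j in range(-v%20,h,20): cv2.line(im,(0,j*k),(6,j*k),(0,0,255),1); cv2.putText(im,str(v+j),(8,j*k+4),0,.33,(0,0,255),1)
    return im
a=crop('h',275,85,105,200); b=crop('c',275,95,95,200); c=np.vstack([crop('m',226,150,65,65),crop('m',340,160,65,65),np.zeros((210,195,3),np.uint8)])
cv2.imwrite('pics/c2.png',np.hstack([a,b,c]))
print(manip.current_clock(),manip.current_tool_pos(),manip.current_joint_velocities().round(4))
E
```

```text
4.2417 [0.46156757 0.24785717 0.17987041] [ 0.0064  0.0023 -0.0001  0.0001 -0.0038 -0.0004 -0.0011]
```

View pics/c2.png

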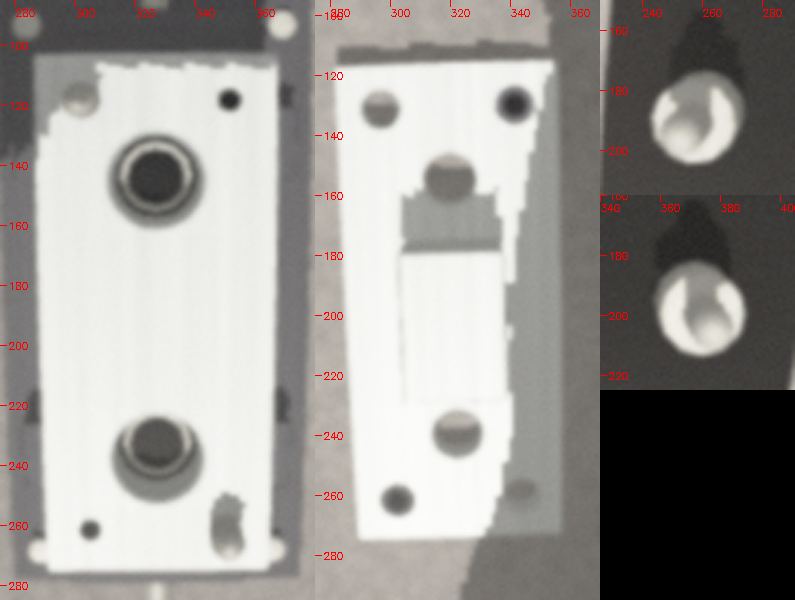

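In the crop, the bore rims are at (327.3,145.3) and (327.5,238). The cover's dowel holes are at (296.7,131.7) and (344,258.7), and the plunger shoulder rings are at (257.8,189.8) and (373.7,198.3). I'll convert these to positions and compare them with the given sizes.

```bash
cat > m.py <<'E'
from h import *
import pickle
C=pickle.load(open('C.pkl','rb'))
def fit(c,model,uvs,z):   # 2D rigid fit
    W=np.array([at(c,u,z,True)[:2] for u in uvs]); M=np.array(model)/1e3
    a=W-W.mean(0); b=M-M.mean(0); th=np.arctan2((b[:,0]*a[:,1]-b[:,1]*a[:,0]).sum(),(a*b).sum())
    Q=np.array([[np.cos(th),-np.sin(th)],[np.sin(th),np.cos(th)]]); t=W.mean(0)-M.mean(0)@Q.T
    return t,np.degrees(th),((W-M@Q.T-t)*1e3).round(1)
if __name__=='__main__':
    print('housing',fit(C['h'],[(40,0),(-40,0),(62,-20),(-62,20)],[(327.3,145.3),(327.5,238),(351.7,118.3),(305,261.7)],.06))
    print('dowel tips',fit(C['h'],[(62,20),(-62,-20)],[(301.7,117.5),(351.7,268)],.078))
    print('cover',fit(C['c'],[(75,33),(75,-33),(-75,33),(-75,-33),(62,20),(-62,-20),(62,-20),(-62,20),(40,0),(-40,0)],
     [(282.3,117.3),(354.7,115.3),(289.7,275),(357.3,272.7),(296.7,131.7),(344,258.7),(341.3,129.7),(302.3,261.7),(319.7,154.3),(322.3,239.7)],.012))
    for n,u,t in [('pA',(257.8,189.8),(253.7,195.7)),('pB',(373.7,198.3),(378,204.3))]: print(n,at(C['m'],u,.027,True).round(4),at(C['m'],t,.051,True).round(4))
    c=viewer.get_calibration('top')
    print('top housing',fit.__name__,at(c,(405+148/4,200+122/4),.06)[:2],at(c,(405+172/4,200+253/4),.06)[:2])
E
python3 m.py
```

```text
housing (array([ 0.58057851, -0.29094202]), np.float64(9.613030167009628), array([[-0.2, -0.1],
       [-0. ,  0. ],
       [ 0.2,  0. ],
       [ 0. ,  0. ]]))
dowel tips (array([ 0.58144575, -0.29100279]), np.float64(9.624503071904579), array([[-0.2, -0.1],
       [ 0.2,  0.1]]))
cover (array([0.57649517, 0.0091619 ]), np.float64(4.597663600281231), array([[ 0.3, -0.7],
       [-0.2,  0.6],
       [-0.8,  0.3],
       [-0.4, -0.1],
       [-0.5, -0.2],
       [ 1.8, -0.1],
       [ 0. , -0. ],
       [-0.1,  0.2],
       [ 0.3, -0. ],
       [-0.3,  0.1]]))
pA [0.4822 0.306  0.027 ] [0.4817 0.3052 0.051 ]
pB [0.4795 0.2066 0.027 ] [0.4794 0.2063 0.051 ]
top housing fit [ 0.62008688 -0.2849274 ] [ 0.54230127 -0.29839057]
```

The sizes agree: residuals are mostly under 1 mm, the top camera is within about 1.5 mm, and the dowels and bores match. Now I'll pick the first plunger by its nose and check how it sits in the jaws.

```bash
cat >> h.py <<'E'
YH=np.radians(9.6-90)
def go(p,o,vel=.15,tol=.0004):   # straight move, then trim the steady error
    p=np.array(p,float); manip.servo_line(p,o,vel=vel); manip.sleep(.15)
    e=p-manip.current_tool_pos()
    if np.linalg.norm(e)>tol: manip.servo_line(p+e,o,vel=.03); manip.sleep(.1)
    return (p-manip.current_tool_pos())*1e3
def st(s=''): print(s,round(manip.current_clock(),2),manip.current_tool_pos().round(4),'F',manip.current_force().round(1),'gap',round(manip.current_finger_gap()*1e3,1))
def shot(n):
    import pickle
    c=viewer.get_calibration('wrist'); cv2.imwrite(f'pics/{n}.png',viewer.get_image('wrist')[:,:,::-1]); pickle.dump(c,open(n+'.pkl','wb')); return c
E
python3 - <<'E'
from h import *
o=down(YH); x,y=.4795,.2065
manip.move_pose((x,y,.10),o); st('above')
print(go((x,y,.0285),o,.12)); st('at')
effector.close(f_grip=25); st('closed')
manip.servo_line((x,y,.14),o,vel=.2); manip.sleep(.2); st('up')
c=shot('held'); print(proj(c,manip.current_tool_pos(),True))
cv2.imwrite('pics/held_c.png',cv2.resize(cv2.imread('pics/held.png')[170:370,190:450],None,fx=3,fy=3,interpolation=2))
E
```

```text
above 4.7 [0.4796 0.206  0.0999] F [0.1 0.9 0.1] gap 91.9
[0.70434116 0.52940202 0.83523754]
at 5.95 [0.4788 0.206  0.0277] F [ 0.   0.3 -0.4] gap 92.1
closed 7.17 [0.4787 0.2061 0.0276] F [ 0.4  0.  -0.7] gap 11.3
up 8.08 [0.4784 0.2061 0.1385] F [-0.  -1.  -1.9] gap 11.2
[324.72945392 295.05986313]
```

View pics/held_c.png

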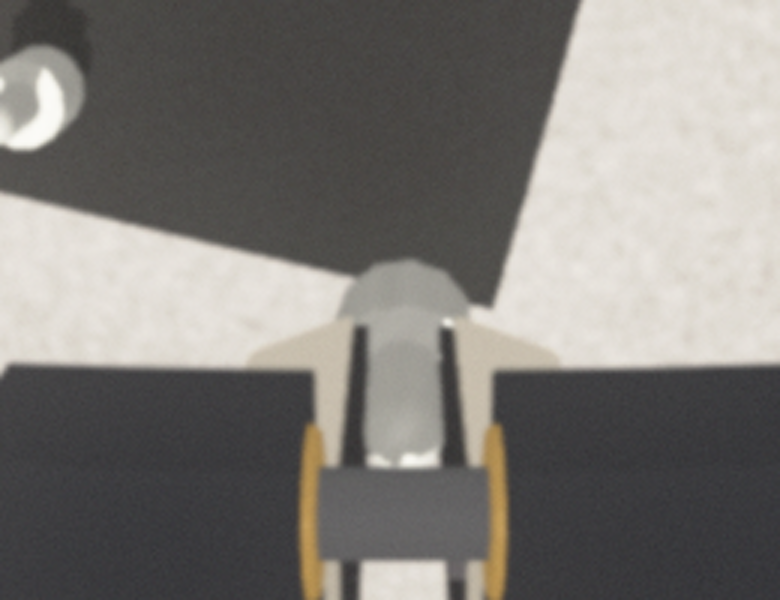

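The first plunger is held upright by its nose. Its silhouette is centred at u≈324.7, the same as the TCP projection, and its top edge is at v≈256.7. I'll check the fore-aft offset and the reading noise.

```bash
python3 - <<'E'
from h import *
import pickle
P=np.array([manip.current_tool_pos() for _ in range(20)]); print(P.mean(0).round(4),P.std(0).round(5))
c=pickle.load(open('held.pkl','rb')); tp=P.mean(0); r=R.from_quat(manip.current_tcp_rot()); print(r.as_quat().round(4),down(YH).round(4))
for zb in (0.0255,.023,.0025):
    print(zb,[proj(c,tp+r.apply((0,-.012+d,zb)),True).round(1) for d in (-.001,0,.001,.002)])
E
```

```text
[0.4786 0.2062 0.1387] [0. 0. 0.]
[ 0.7639 -0.6454 -0.0008  0.001 ] [ 0.7638 -0.6455 -0.      0.    ]
0.0255 [array([324.6, 251.1]), array([324.6, 252.9]), array([324.6, 254.7]), array([324.6, 256.5])]
0.023 [array([324.6, 252.7]), array([324.6, 254.5]), array([324.6, 256.4]), array([324.6, 258.2])]
0.0025 [array([324.7, 267.6]), array([324.7, 269.6]), array([324.7, 271.5]), array([324.7, 273.5])]
```

```bash
cat >> h.py <<'E'
def insert(bx,by,zg,name):   # zg: TCP height over the plunger's underside
    o=down(YH); manip.move_pose((bx,by,.06+zg+.03),o)
    for _ in range(2): e=go((bx,by,.06+zg+.004),o,.1)
    st('over bore'); print('err mm',e.round(2)); shot(name)
    cmd=manip.current_tool_pos()*0+np.array([bx,by,.06+zg+.004])+e/1e3; f0=manip.current_force()
    for z in np.arange(.06+zg,.044+zg-.0001,-.002):
        manip.servo_line((cmd[0],cmd[1],z),o,vel=.04); f=manip.current_force()-f0
        if abs(f).max()>7: st('contact'); print(f); return False
    manip.sleep(.1); st('down'); print(f.round(1)); return True
E
python3 - <<'E'
from h import *
print(insert(.5411,-.2976,.0246,'ins1'))
E
```

```text
over bore 11.28 [ 0.5411 -0.2976  0.0886] F [ 0.7  0.7 -1.8] gap 11.3
err mm [ 0.04 -0.01  0.02]
down 13.68 [ 0.5412 -0.2976  0.0687] F [ 1.  -0.8  0. ] gap 10.5
[-0.  -0.4 -0.8]
True
```

```bash
python3 - <<'E'
from h import *
o=down(YH)
effector.open_jaws(); st('open')
p=manip.current_tool_pos(); manip.servo_line((p[0],p[1],.15),o,vel=.25)
manip.move_pose((.54,-.29,.21),o); manip.sleep(.1); shot('after1')
x,y=.4822,.3055
manip.move_pose((x,y,.10),o)
print(go((x,y,.0285),o,.12)); st('at')
effector.close(f_grip=25); manip.sleep(.1); zg=manip.current_tool_pos()[2]-.003; st('closed'); open('zg','w').write(str(zg))
manip.servo_line((x,y,.14),o,vel=.25); manip.sleep(.2); st('up'); shot('held2')
a=cv2.resize(cv2.imread('pics/after1.png')[90:290,260:400],None,fx=3,fy=3,interpolation=2)
b=cv2.resize(cv2.imread('pics/held2.png')[220:340,260:386],None,fx=3,fy=3,interpolation=2)
k=np.zeros((600,800,3),np.uint8); k[:600,:420]=a; k[:360,420:798]=b; cv2.imwrite('pics/k3.png',k)
E
```

```text
open 15.02 [ 0.5412 -0.2976  0.0686] F [-0.7  0.2 -0. ] gap 91.9
[0.5986131  0.47866529 0.77026986]
at 19.42 [0.4816 0.305  0.0277] F [-0.5  0.8 -0.5] gap 92.1
closed 20.74 [0.4815 0.3053 0.0277] F [-0.2  1.1  0.2] gap 10.8
up 21.54 [0.4812 0.3046 0.1383] F [ 0.7 -0.1 -1. ] gap 11.3
```

View pics/k3.png

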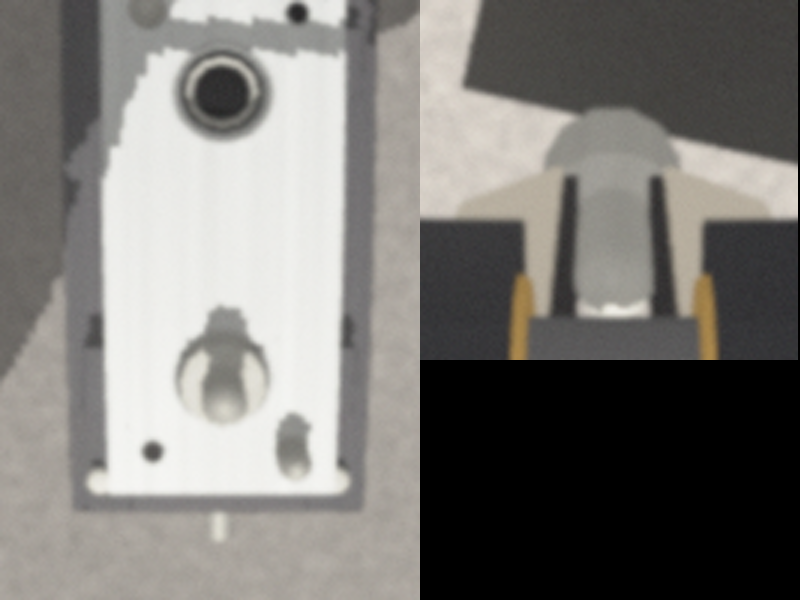

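In the picture, plunger 1 stands in bore_2, seated inside the rim at crop (222,385), and the second plunger is held upright and centred. Now I'll insert it, release, and go to the cover.

```bash
python3 - <<'E'
from h import *
o=down(YH)
if insert(.6200,-.2843,float(open('zg').read()),'ins2'):
    effector.open_jaws(); p=manip.current_tool_pos(); manip.servo_line((p[0],p[1],.15),o,vel=.25)
    manip.move_pose((.56,-.29,.23),o); manip.sleep(.1); shot('after2')
    # cover: close look, jaws along its y
    oc=down(np.radians(4.6-90)); manip.move_pose((.545,.0095,.14),oc); manip.sleep(.15); shot('cov'); st('cov')
    a=cv2.resize(cv2.imread('pics/after2.png')[80:280,270:390],None,fx=3,fy=3,interpolation=2)
    b=cv2.resize(cv2.imread('pics/cov.png')[40:300,260:400],None,fx=2.3,fy=2.3,interpolation=2)
    k=np.zeros((600,800,3),np.uint8); k[:600,:360]=a; k[:b.shape[0],370:370+b.shape[1]]=b; cv2.imwrite('pics/k4.png',k)
E
```

```text
over bore 25.07 [ 0.62   -0.2843  0.0887] F [-0.8  0.5 -0.5] gap 10.9
err mm [-0.01  0.    0.02]
down 27.47 [ 0.6201 -0.2843  0.0688] F [-0.4 -0.5 -1. ] gap 11.0
[ 0.  -1.3  1.4]
cov 31.29 [0.5456 0.008  0.1402] F [-1.1 -0.1 -0.2] gap 91.8
```

View pics/k4.png

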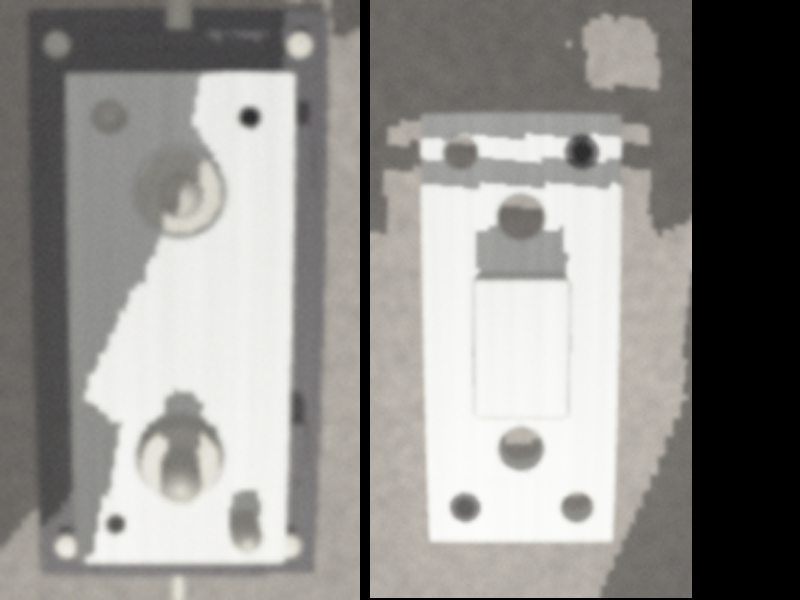

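Both plungers stand in their bores, at (180,190) and (180,457) in the left crop. The right crop shows the cover squarely, with nose holes at (521,218) and (521,449). Now I'll refine the cover pose and grip the lug.

```bash
python3 - <<'E'
from m import *
c=pickle.load(open('cov.pkl','rb'))
px=np.array([(521,218),(521,449),(461,152),(577,507),(581,151),(465,507),(421,114),(621,114),(430,542),(613,542)],float)
uv=(px-[370,0])/2.3+[260,40]-.3
t,th,res=fit(c,[(40,0),(-40,0),(62,20),(-62,-20),(62,-20),(-62,20),(75,33),(75,-33),(-75,33),(-75,-33)],uv,.012)
print(t,th,res.tolist())
assert abs(t-[.5765,.0092]).max()<.002 and abs(th-4.6)<1
o=down(np.radians(th-90))
go((*t,.045),o,.15); print(go((*t,.0140),o,.08)); st('at')
effector.close(f_grip=55); manip.sleep(.1); st('closed'); print(manip.current_force())
g=manip.current_tool_pos(); manip.servo_line((g[0],g[1],.12),o,vel=.2); manip.sleep(.2); st('up'); shot('hc'); print(proj(pickle.load(open('hc.pkl','rb')),manip.current_tool_pos(),True))
pickle.dump((t,th,g),open('cover.pkl','wb'))
cv2.imwrite('pics/hc_c.png',cv2.resize(cv2.imread('pics/hc.png')[60:320,200:450],None,fx=2.3,fy=2.3,interpolation=2))
E
```

```text
[0.57655647 0.00932783] 4.509876393044107 [[-0.2, 0.0], [-0.1, 0.1], [0.1, -0.2], [0.2, 0.0], [0.4, 0.3], [0.2, 0.2], [0.2, -0.1], [0.2, 0.1], [-0.5, 0.2], [-0.5, -0.5]]
[0.20062067 0.26908109 0.07542346]
at 33.63 [0.5764 0.0091 0.0139] F [-0.2 -0.2 -0.7] gap 92.0
closed 34.73 [0.5762 0.0091 0.0137] F [ 0.4 -0.3 -0.7] gap 29.7
[ 0.43154208 -0.33584574 -0.70931748]
up 35.61 [0.575  0.009  0.1183] F [ 0.6  0.4 -3.1] gap 29.6
[324.61817508 294.91086073]
```

View pics/hc_c.png

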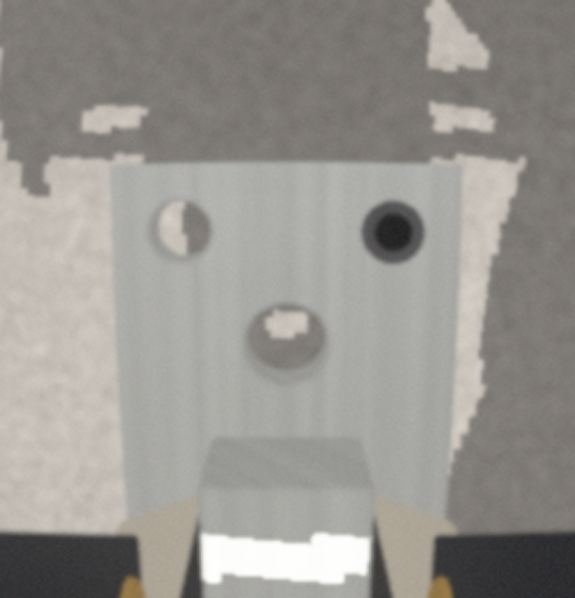

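The cover is held level. Its dowel hole is at (181,231), the screw hole at (392,231), the nose hole at (286,343) and the far edge corners at (110,163) and (462,165). I'll work out its pose in the hand.

```bash
python3 - <<'E'
from m import *
t,th,g=pickle.load(open('cover.pkl','rb')); c=pickle.load(open('hc.pkl','rb')); tp=manip.current_tool_pos()
q=R.from_quat(manip.current_tcp_rot()); ex=q.apply([1,0,0]); print('tool yaw',np.degrees(np.arctan2(ex[1],ex[0])),'tilt z',q.apply([0,0,1]).round(4))
uv=np.array([(181,231),(392.5,231.5),(286.5,343),(110,163),(462,165)])/2.3+[200,60]-.3
M=[(62,20),(62,-20),(40,0),(75,33),(75,-33)]
for dz in (0,.001): 
  T,TH,res=fit(c,M,uv,tp[2]-.0017+dz); print(T,TH,res.tolist(),'minus TCP',((T-tp[:2])*1e3).round(2),'at grasp est',((t-g[:2])*1e3).round(2), 'yaw at grasp',th)
E
```

```text
tool yaw -85.48080252081088 tilt z [-2.5e-03  3.0e-04 -1.0e+00]
[0.57588193 0.00959097] 4.325812840723455 [[-0.1, -0.3], [-0.1, 0.2], [0.3, -0.1], [0.0, -0.1], [-0.2, 0.3]] minus TCP [0.65 0.44] at grasp est [0.35 0.19] yaw at grasp 4.509876393044107
[0.57597235 0.00959884] 4.325812840723475 [[-0.1, -0.4], [-0.1, 0.3], [0.5, -0.1], [-0.0, -0.3], [-0.3, 0.5]] minus TCP [0.74 0.45] at grasp est [0.35 0.19] yaw at grasp 4.509876393044107
```

```bash
python3 - <<'E'
from m import *
c=pickle.load(open('after2.pkl','rb'))
uv=np.array([(179,190),(180.5,458),(250,117),(116,524)])/3+[270,80]-.3
H,TH,res=fit(c,[(40,0),(-40,0),(62,-20),(-62,20)],uv,.06); print(H,TH,res.tolist())
d1=at(c,np.array([109,117])/3+[270,80]-.3,.075,True)[:2]; d2=at(c,np.array([247,541])/3+[270,80]-.3,.0775,True)[:2]
print('dowel mid',(d1+d2)/2,'yaw',np.degrees(np.arctan2(*(d1-d2)[::-1]))-np.degrees(np.arctan2(20,62)),'dist',np.hypot(*(d1-d2)),'want',.1303)
Hm=(H+np.array([.5806,-.2909]))/2; assert abs(H-Hm).max()<.001
off=np.array([.0005,.0003]); xy=Hm-off; o=down(np.radians((TH+9.61)/2-90+.1))
manip.move_pose((*xy,.135),o)
for _ in range(2): e=go((*xy,.1137),o,.1)
print('target',xy,'err',e.round(2)); st('over'); shot('over')
a=cv2.resize(cv2.imread('pics/over.png')[60:320,200:450],None,fx=2.3,fy=2.3,interpolation=2); cv2.imwrite('pics/over_c.png',a)
pickle.dump((xy,o,xy+e[:2]/1e3),open('tgt.pkl','wb'))
E
```

```text
[ 0.58090217 -0.29060712] 9.830684309360375 [[0.5, 0.4], [-0.6, -0.2], [0.0, -0.2], [0.0, 0.0]]
dowel mid [ 0.58123855 -0.29050003] yaw 9.656836433311494 dist 0.1290312508143945 want 0.1303
target [ 0.58025109 -0.29105356] err [ 0.   -0.07  0.01]
over 38.08 [ 0.5803 -0.291   0.1137] F [-0.5 -0.3 -2.4] gap 29.8
```

View pics/over_c.png

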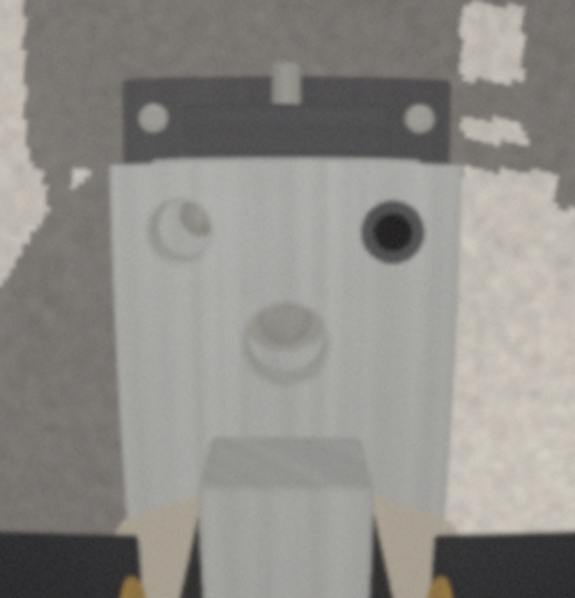

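The picture shows the nose visible through the nose hole at (286,325) and something dark in the dowel hole at (195,218). I'll compare both with their predicted projections.

```bash
python3 - <<'E'
from m import *
c=pickle.load(open('over.pkl','rb')); xy,o,_=pickle.load(open('tgt.pkl','rb'))
q=R.from_euler('z',np.radians(9.65))
for n,p in [('dowel tip',(62,20,78)),('dowel at .072',(62,20,72)),('dowel base',(62,20,60)),('hole top',(62,20,112)),('hole bot',(62,20,100)),('nose tip',(40,0,92)),('nose base',(40,0,68)),('nosehole top',(40,0,112)),('nosehole bot',(40,0,100))]:
    w=q.apply(np.array(p)/1e3)+[.5808,-.2908,0]; print(n,((proj(c,w,True)-[200,60]+.3)*2.3).round(0))
print(2.3*371.7*.005/.22)
E
```

```text
dowel tip [200. 218.]
dowel at .072 [202. 216.]
dowel base [207. 212.]
hole top [182. 232.]
hole bot [189. 227.]
nose tip [288. 325.]
nose base [288. 305.]
nosehole top [288. 346.]
nosehole bot [288. 333.]
19.429772727272727
```

The alignment matches within about 0.5 mm, so I'll descend with force monitoring.

```bash
python3 - <<'E'
from m import *
xy,o,cmd=pickle.load(open('tgt.pkl','rb')); f0=manip.current_force(); L=[]
for z in np.r_[np.arange(.1117,.085,-.003),np.arange(.0847,.0815,-.001)]:
    manip.servo_line((*cmd,z),o,vel=.04); f=manip.current_force()-f0; t=manip.current_wrist_torque()
    L.append((round(z*1e3,1),*f.round(1),*t.round(2)))
    if abs(f).max()>7: print('contact'); break
for l in L: print(*l)
manip.sleep(.1); st()
E
```

```text
111.7 1.5 0.0 0.0 0.02 0.04 0.06
108.7 0.9 0.2 0.5 0.07 -0.0 0.02
105.7 0.0 0.2 -0.2 0.05 0.04 0.04
102.7 1.2 -0.2 -0.4 0.01 0.05 0.04
99.7 2.0 -0.8 -0.3 0.03 -0.04 -0.05
96.7 0.6 -0.1 0.0 0.01 -0.02 0.02
93.7 0.4 0.7 -0.1 -0.01 -0.02 0.03
90.7 -0.6 0.4 0.1 0.03 0.04 -0.02
87.7 0.4 0.6 -0.0 0.01 0.01 -0.03
84.7 0.5 0.3 0.3 -0.03 0.06 -0.04
83.7 0.8 -0.7 -0.0 -0.01 -0.03 -0.01
82.7 1.1 -0.0 -0.7 0.05 0.01 -0.01
81.7 1.0 0.6 0.0 0.02 -0.06 -0.04
 41.48 [ 0.5804 -0.2911  0.0818] F [-0.5  1.  -3.3] gap 29.7
```

It is on the dowels without contact. Now pressing home.

```bash
python3 - <<'E'
from m import *
xy,o,cmd=pickle.load(open('tgt.pkl','rb')); f0=np.array([0,0,-3.0])
for z in np.arange(.0807,.066,-.001):
    manip.servo_line((*cmd,z),o,vel=.03); manip.sleep(.08)
    f=manip.current_force()-f0; p=manip.current_tool_pos()
    print(round(z*1e3,1),p.round(4)[2],f.round(1),manip.current_wrist_torque().round(2))
    if f[2]>30 or abs(f[:2]).max()>12: break
manip.sleep(.3); st('end'); shot('press')
open('zc','w').write(str(z))
cv2.imwrite('pics/press_c.png',cv2.resize(cv2.imread('pics/press.png')[60:320,200:450],None,fx=2.3,fy=2.3,interpolation=2))
s=viewer.get_image('scene')[:,:,::-1]; cv2.imwrite('pics/s1.png',s)
k=np.zeros((600,800,3),np.uint8); a=cv2.imread('pics/press_c.png'); k[:a.shape[0]-100,:400]=a[:-100,80:480]; k[:400,400:]=cv2.resize(s[140:260,130:250],(400,400),interpolation=2); cv2.imwrite('pics/k5.png',k)
E
```

```text
80.7 0.081 [-0.6 -0.1  4. ] [0.12 0.14 0.01]
79.7 0.0799 [0.6 0.7 4.5] [ 0.06  0.18 -0.02]
78.7 0.0789 [-1.   0.4  5.6] [0.07 0.13 0.01]
77.7 0.0779 [-1.1  1.2  7.4] [ 0.11  0.18 -0.01]
76.7 0.0769 [-0.1  1.2  7.6] [0.13 0.23 0.05]
75.7 0.0759 [-0.6  1.4  8.4] [0.14 0.28 0.02]
74.7 0.0751 [-1.5  0.  10.2] [0.15 0.32 0.01]
73.7 0.0742 [-2.2  1.8  9.4] [0.2  0.39 0.01]
72.7 0.0737 [-2.8  1.7 13.3] [0.31 0.69 0.04]
71.7 0.0737 [-6.2  1.1 20.1] [ 0.56  1.24 -0.02]
70.7 0.0737 [-8.9  2.1 26.9] [0.77 1.84 0.04]
69.7 0.0737 [-12.1   3.3  33. ] [1.   2.44 0.02]
end 45.77 [ 0.5805 -0.2912  0.0737] F [-10.9   2.   30.9] gap 29.7
```

View pics/k5.png

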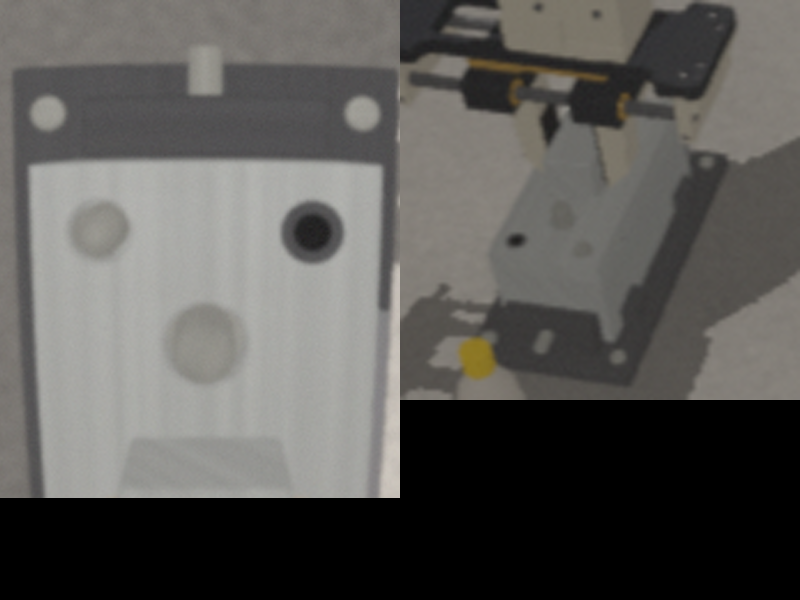

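The cover reached a hard stop at TCP z=0.0737, exactly the predicted flush height. Beyond that the force rose from 13 to 33 N with no further travel. The picture shows the nose and dowel filling their holes and the cover seated on the housing. I'll relieve the side load, check tilt, and hand in.

```bash
python3 - <<'E'
from m import *
xy,o,cmd=pickle.load(open('tgt.pkl','rb'))
def rep():
    st(); print('tilt',(R.from_quat(manip.current_tcp_rot()).apply([0,0,1])).round(4),manip.current_wrist_torque().round(2))
rep()
manip.servo_line((cmd[0]-.001,cmd[1],.0702),o,vel=.02); manip.sleep(.3); rep()
p=manip.current_tool_pos(); F=manip.current_force()
if abs(p[2]-.0737)<.0004 and 18<F[2]<38:
    manip.hand_in(); print('handed in')
E
```

```text
45.88 [ 0.5805 -0.2912  0.0737] F [-11.6   2.2  30.3] gap 29.5
tilt [-2.0e-04 -2.1e-03 -1.0e+00] [0.97 2.43 0.07]
 46.42 [ 0.5805 -0.2911  0.0737] F [-6.3  2.6 25. ] gap 29.5
tilt [ 0.0019 -0.0018 -1.    ] [0.79 1.59 0.03]
the job is handed in; nothing more can be done
handed in
```

The spring-plunger unit is back together. I handed it in at about 46.4 s of the 72 s allowed, with the arm still pressing the cover fully home.

- **Plungers:** one stands in each bore, thick end down and nose up. A wrist picture showed both seated. The pink look-alike, bolt and sleeve were not touched.
- **Cover:** gripped by the lug, it went over the noses and dowels without contact. Force then rose with the springs to a hard stop at TCP height 0.0737 m, the height predicted for a flush cover. It did not move further as the push rose from about 13 to 33 N.
- **Last readings:** height 0.0737 m, 25 N down, tool tilt about 0.15°, lug still gripped at a 29.5 mm gap. The wrist stayed far below 120 N.
- **Remaining imperfection:** a side load of about 6 N, down from 11 N after I eased it.
- **Flushness check:** I judged flush from the stop height and the force. The last pictures agree, but they show only the far end of the cover clearly.
- **Measurement agreement:** repeat position measurements of the housing and cover agreed to within about 1 mm. The top and wrist cameras differed by up to about 1.5 mm.

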